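# Clear and re-zero the bench scale with the pin stylus

## Task

Re-zero the bench scale. First take the aluminium angle bracket off the scale and stand it in the white tray as it stands now: flat leg down on the tray floor, beside the tape roll. Then take the stylus (the slim-handled tool) out of the wooden rack, press the button in the round well of the scale fully down with its tip and hold it there for a moment, and put the stylus back upright in its hole in the rack. Do not press the other button (square well), and leave everything else where it is.

Things in the scene. Friction and masses are not known exactly. Their poses are not given: they have to be found in the camera images.
- scale: Grey digital bench scale, fixed, 190 (x) x 170 (y) x 50 mm. Origin: centre of its underside on the bench; z up. Its console is the strip along the -x side, top 40 mm above the bench, with a dark display at y +40 mm and two recessed buttons at x -64 mm: round well at y -22 mm (zero), square well at y -62 mm (units). The steel pan, 120 x 150 x 4 mm, centred at x +30 mm, has its top at 50 mm.
- well_rim (a point): Centre of the mouth of the round well in the console, 40 mm above the bench. Well 14 mm in diameter, 16 mm deep.
- zero_top (a point): Centre of the top of the zero button, a black disc 12 mm across inside the round well, 7 mm below the console top when up. It moves down with the button.
- zero (a joint): Travel of the zero button, m: 0 up, 0.005 fully down (spring, about 4 N at full travel).
- unit (a joint): Travel of the units button in the square well (14 mm wide), m: 0 up, 0.005 down. Not to be pressed.
- bracket: Plain aluminium angle bracket, 40 mm wide, 6 mm thick: flat leg 110 mm long and an upright leg, top 78 mm above the underside. It stands on the scale's pan with the flat leg overhanging the console. Origin: underside of the flat leg, below the middle of the upright leg's thickness; z up along the upright leg, the flat leg runs to -x (to x -107 mm), y is across the 40 mm width. 120 g.
- bracket_heel (a point): The bracket's origin point: underside of the flat leg beneath the upright leg.
- bracket_toe (a point): Underside of the flat leg, 3 mm from its free end, 104 mm from the heel.
- tray: White plastic tray, fixed, 220 (x) x 150 (y) x 28 mm high, walls and floor about 4 mm. Origin: centre of its underside. The tape roll lies in its -x half; the +x half is free.
- tape: Roll of paper tape lying flat in the tray, 68 mm across, 24 mm high; origin: centre of its underside. Leave it.
- rack: Wooden tool rack block, fixed, 60 (x) x 170 (y) x 70 mm high. Origin: centre of its underside. Three vertical holes, 14 mm in diameter and right through, at y -55, 0 and +55 mm, x 0; each holds one tool hanging on its steel collar.
- stylus: Stylus: slim straight black handle 16 mm in diameter, 50 mm long, over a steel collar 23 mm across and 4 mm thick; below it a steel shaft 8 mm in diameter and 46 mm long that narrows to a 5 mm blunt tip. Origin: centre of the collar's underside, which rests on the rack's top; z up along the handle (handle from z 4 to 54 mm, tip at z -62 mm). 50 g.
- stylus_grip (a point): Point on the stylus axis, 31 mm above the collar's underside, good to grip.
- stylus_tip (a point): End of the stylus tip, 62 mm below the collar's underside.
- screwdriver: Screwdriver in the rack: fat black handle 28 mm in diameter, top 62 mm above the collar's underside (origin). Leave it.
- bradawl: Bradawl in the rack: wooden mushroom handle 36 mm in diameter, top 54 mm above the collar's underside (origin). Leave it.
- mug: Small stainless mug, 72 mm across, 80 mm high, handle at its +y; origin: centre of underside. Leave it.
- jar: Amber glass jar with steel cap, 66 mm across, 110 mm high; origin: centre of underside. Leave it.
- clamp: Blue C-clamp lying on the bench, about 85 (x) x 130 (y) x 23 mm; origin on the bench under its middle. Leave it.
Mind the look-alikes: they are no part of the job. Of the things like the bracket, leave any that is orange; of the rest the larger one is meant. Leave any green or red look-alike of the stylus alone.

How it is judged:
By the outcome, as a careful person would: the job done as asked, in the order asked, and still so for the second after the job is handed in, with the robot touching nothing.
It also fails if it takes over 72 s, if anything falls off the work surface, if the arm or the gripper's body presses on something with over 40 N, if the wrist force passes 120 N, or if a joint passes its speed limit or range.

## Robot

A 7-joint arm with a two-finger parallel gripper is mounted at the origin on the work surface. World frame = base frame: x ahead of the robot, y to its left, z up, the work surface at z = 0. Lengths are in m, angles in rad, forces in N, time in s.
With the tool pointing down it reaches from about 0.4 to 0.875 m from the base axis. Payload 19.3 kg.
Tool frame: the origin (TCP) lies at the very end of the fingers, on their centre line; the grasp point (between the pads) lies 19 mm behind it; z points along the fingers, y is the line along which they close (so a half turn about z gives the same grasp; the last joint's range is limited). The gripper opens to 85 mm and grips with 20 to 120 N. Pads are 22 mm wide; open, the fingers measure 114 mm over their backs; the gripper's body (76 mm by 85 mm) begins 54 mm behind the grasp point. The pads swing forward as they close: fully open they stand 13 mm farther back than shut.
Start: joints at [1.188, 0.521, -0.036, 1.599, 0.021, 1.021, -0.113], TCP at [0.192, -0.595, 0.231] pointing down, gripper open.
Joint ranges: [-2.91, 2.91], [-0.3, 2.13], [-1.5, 1.42], [0.17, 2.43], [-1.26, 4.41], [0.16, 1.93], [-2.52, 2.52]. Speed limits (rad/s): [1.89, 1.89, 2.39, 2.39, 3.01, 3.01, 3.01].

## Interface

Orientations are given as [roll, pitch, yaw] about the fixed x, y, z axes, in that order (R = Rz(yaw) Ry(pitch) Rx(roll)).
In Python, from workcell import monitor, optics, workorder gives the robot as it stands.
- The arm moves only by the tool apply_moves, never from a script. Its arguments are lists of equal length, an entry for each row: "linear": the shift along the tool's x, y, z each as a share of 0.1 m, from -1 to 1, a list of three; "delta_rot": the turn, a rotation vector about the tool's x, y, z each as a share of 120 degrees, from -1 to 1, a list of three. A call has exactly 5 rows; each row is the pose to reach, as a shift and turn from the pose commanded when the call began, along the tool's axes at that moment; what a row does not reach only later rows make up. A row lasts 1/12 s, in which the tool goes at most 41.7 mm and 7.16 degrees, less where a joint would pass 70% of its speed; a pose out of reach is approached as far as the arm can. A call with a number of a shift or a turn outside -1 to 1 is refused whole. A call with a gripper value outside its range is refused whole. "gripper" is the opening, from -1 (shut) to 1 (fully open), set as the call begins (left out, the last holds). The fingers move at their own pace and stop on an object; "force" is the grip in N (left out, the last holds). Time passes only in rows, so rows that repeat a pose let the fingers close, or fill a call up. It gives the time, the measured TCP pose, the force, the opening and the grip force at its end, in the units of the state.
- monitor.observe(): the state, without advancing time (a new reading comes with each control period).
- optics.grab_frame(name): name is "side" or "top"; returns (picture, depth): 480x640x3 uint8, red, green, blue; 480x640 float32, m along the optical axis (not along the pixel's ray), 0 where there is no reading.
- optics.camera_info(name): a dict with "fx", "fy", "cx", "cy" (pixels), "D" ([k1, k2, p1, p2, k3] as OpenCV has them; the pictures are not rectified), "rvec" (rotation vector, rad) and "tvec" (3), from world to camera coordinates, as OpenCV has them. Camera axes: x right, y down, z forward; pixel columns grow to the right and rows downward; lengths in m; the calibration is good to about 2 mm. A picture is of the moment at which its call begins. camera_info takes no time and is no camera call.
- workorder.job_done(): hands the job in; it is judged then, once.
The state is a dict: "clock": time; "qpos": joint angles; "qd": joint speeds; "joint_efforts": joint torques, N m; "position": TCP position; "tool_rot": TCP orientation; "force": force on the tool from outside, world axes, zero at the start; "moment": the same for the moment, N m; "grip_width": finger opening in m; "finger_force": force on a finger pad.
Only numpy, scipy, OpenCV 4.12 (cv2) and the standard library are available. Lean on these libraries where they do the work, as an engineer would, in place of code of your own. Each camera call takes 0.05 s, during which the arm holds its last target. There are 200 camera calls.

## Working session

There is one attempt and no reset: what is moved stays moved. The work goes in short steps, Python scripts to look and compute and a tool call to move; the robot and the scene stay as the last step left them, time stands still between calls to the robot, and variables do not carry over. Pictures are saved under pics/ and viewed, at most 10 in all, crops included, and the job is handed in when it is done.

Besides the shell and the picture viewer there is one more tool, called after ">>>" by a JSON object that holds its "op" and its "data", one argument or row to a line. apply_moves: Moves the arm, as the interface text tells. Its arguments: {"type":"object","properties":{"linear":{"type":"array"},"delta_rot":{"type":"array"},"gripper":{"type":"number"},"force":{"type":"number"}},"required":["linear","delta_rot"]}

```bash
ls; mkdir -p pics; python3 - <<'E'
from workcell import monitor, optics
import cv2,numpy as np
print(monitor.observe())
for n in("side","top"):
    p,d=optics.grab_frame(n); cv2.imwrite(f"pics/{n}0.png",p[:,:,::-1]); np.savez(f"pics/{n}0.npz",p=p,d=d)
    print(optics.camera_info(n),(d>0).mean())
E
```

```text
pics
{'clock': 0.0, 'qpos': array([ 1.18780235,  0.52200754, -0.03631545,  1.59999175,  0.02117154,
        1.02113511, -0.11282369]), 'qd': array([-9.99221779e-04, -5.77325023e-04, -5.52983470e-04,  1.12822727e-04,
       -6.90426688e-05, -2.07204868e-03,  1.25961116e-03]), 'joint_efforts': array([-3.73615912e-04, -9.27118492e+01,  1.97969556e+00, -3.69931591e+01,
        1.78156426e-02,  8.20640184e-03,  3.43261991e-05]), 'position': array([ 0.19218311, -0.59435807,  0.23073573]), 'tool_rot': array([-3.14043667e+00,  6.57328135e-05,  3.12734814e-01]), 'force': array([ 0.51529379, -0.6266624 , -0.38620289]), 'moment': array([-0.04907324, -0.01126064,  0.04428276]), 'finger_force': 0.0, 'grip_width': 0.08516083291261217}
{'fx': 433.11967665497764, 'fy': 433.11967665497764, 'cx': 322.6610141941949, 'cy': 240.28499043643706, 'D': array([-0.0763557,  0.       ,  0.       ,  0.       ,  0.       ]), 'rvec': array([ 0.45225046, -2.70535598,  1.19802881]), 'tvec': array([0.57625897, 0.18600788, 0.75458315])} 0.9961263020833333
{'fx': 507.92503615287643, 'fy': 507.92503615287643, 'cx': 313.9311986972045, 'cy': 244.03506483388844, 'D': array([-0.0741245,  0.       ,  0.       ,  0.       ,  0.       ]), 'rvec': array([ 2.2187765 , -2.1621192 ,  0.05147788]), 'tvec': array([0.00230456, 0.6083237 , 1.14172157])} 0.9961328125
```

View pics/side0.png

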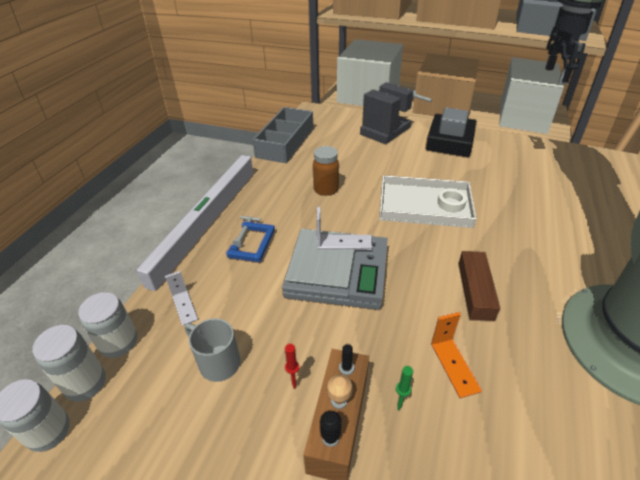

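View pics/top0.png

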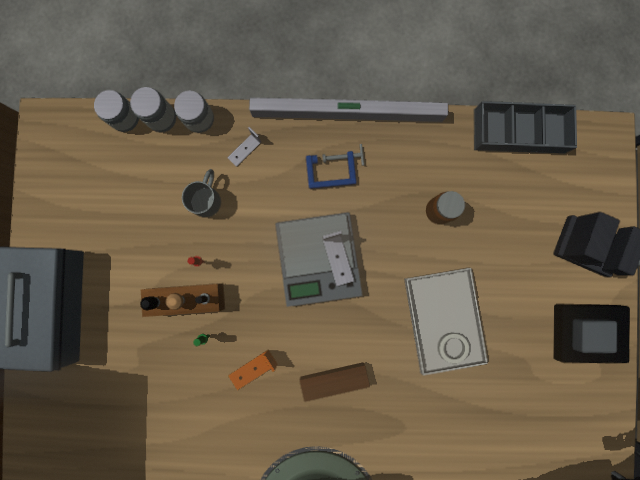

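The side view shows the bracket on the scale at about (345,240) with its upright at (319,225). The tray is at (428,202), and the slim-handled stylus is at the rack end nearest the scale (347,358). The top view shows the bracket at (338,260), the tray at (447,320), the stylus at (204,298), the screwdriver at (150,303) and the bradawl at (174,301).

```bash
cat > h.py <<'E'
import cv2,numpy as np
from workcell import monitor,optics
def RT(n):
    c=optics.camera_info(n); K=np.array([[c['fx'],0,c['cx']],[0,c['fy'],c['cy']],[0,0,1]])
    return K,np.array(c['D']),cv2.Rodrigues(np.array(c['rvec']))[0],np.array(c['tvec'])
def cloud(n,d):
    K,D,R,t=RT(n); v,u=np.mgrid[0:480,0:640].astype(np.float64)
    q=cv2.undistortPoints(np.stack([u.ravel(),v.ravel()],1)[:,None],K,D).reshape(480,640,2)
    P=np.dstack([q*d[...,None],d]); W=(P-t)@R; W[d==0]=np.nan
    return W
def ray(n,uv,z):
    K,D,R,t=RT(n); q=cv2.undistortPoints(np.array(uv,float).reshape(-1,1,2),K,D)[:,0]
    r=np.c_[q,np.ones(len(q))]@R; o=-R.T@t
    return o+r*((z-o[2])/r[:,2])[:,None]
def proj(n,X):
    K,D,R,t=RT(n); return cv2.projectPoints(np.array(X,float).reshape(-1,1,3),R,t,K,D)[0][:,0]
def load(n,k='0'):
    f=np.load(f'pics/{n}{k}.npz'); return f['p'],f['d']
def snap(n,k):
    p,d=optics.grab_frame(n); cv2.imwrite(f"pics/{n}{k}.png",p[:,:,::-1]); np.savez(f"pics/{n}{k}.npz",p=p,d=d); return p,d
E
python3 - <<'E'
from h import *
np.set_printoptions(precision=4,suppress=True)
for n in('top','side'):
    p,d=load(n); W=cloud(n,d); Z=W[...,2]
    C=ray(n,[(338,260)] if n=='top' else [(345,242)],0.056)[0]
    T=ray(n,[(447,320)] if n=='top' else [(428,202)],0.01)[0]
    S=ray(n,[(204,298)] if n=='top' else [(347,355)],0.12)[0]
    print(n,C,T,S)
    def reg(c,r,z0,z1): return (np.hypot(W[...,0]-c[0],W[...,1]-c[1])<r)&(Z>z0)&(Z<z1)
    def rect(name,m):
        X=W[m]; 
        if len(X)<5: print(name,len(X)); return
        r=cv2.minAreaRect(X[:,:2].astype(np.float32)); print(name,len(X),'z',np.median(X[:,2]),np.percentile(X[:,2],[5,95]),np.array(r[0]),np.array(r[1]),r[2])
    print(np.histogram(Z[reg(C,.16,-.01,.15)],bins=np.arange(-.01,.15,.004)))
    br=p.min(2)>0
    rect('upright',reg(C,.13,.07,.15)); rect('uprtop',reg(C,.13,.122,.15)); rect('scale',reg(C,.17,.03,.06))
    rect('tray',reg(T,.17,.015,.034)); rect('tape',reg(T,.14,.022,.04)); rect('traywide',reg(T,.17,.003,.05))
    rect('styl',reg(S,.02,.085,.15)); rect('styltop',reg(S,.02,.115,.15)); rect('rack',reg(S,.2,.06,.076))
    g=p.astype(int); 
    print('rgb bracket/pan',p[260,338] if n=='top' else p[242,345], p[240,300] if n=='top' else p[255,320])
E
```

```text
top [ 0.5721 -0.0361  0.056 ] [ 0.4424 -0.2906  0.01  ] [0.4845 0.2425 0.12  ]
(array([  50, 1890, 5363, 1342,   19,    0,    0,    5,   12,   12,   84,
        661, 1338,  474, 1542, 1400,  617,  118,    2,    1,    4,    1,
          2,    2,    3,    1,    2,    3,    1,    3,    2,    3,    3,
         12,   41,    5,    0,    0,    0]), array([-0.01 , -0.006, -0.002,  0.002,  0.006,  0.01 ,  0.014,  0.018,
        0.022,  0.026,  0.03 ,  0.034,  0.038,  0.042,  0.046,  0.05 ,
        0.054,  0.058,  0.062,  0.066,  0.07 ,  0.074,  0.078,  0.082,
        0.086,  0.09 ,  0.094,  0.098,  0.102,  0.106,  0.11 ,  0.114,
        0.118,  0.122,  0.126,  0.13 ,  0.134,  0.138,  0.142,  0.146]))
upright 88 z 0.12611399974695897 [0.0771 0.1303] [ 0.6223 -0.0186] [0.0063 0.0399] 18.18462371826172
uprtop 58 z 0.12763221804042585 [0.125  0.1309] [ 0.6226 -0.0191] [0.0061 0.0387] 17.547618865966797
scale 6228 z 0.0480733893259397 [0.0362 0.0563] [ 0.5842 -0.0481] [0.1881 0.287 ] 9.582950592041016
tray 1290 z 0.026605461985188053 [0.0174 0.031 ] [ 0.4421 -0.2854] [0.2212 0.1519] 11.01948356628
[... 1496 characters left out ...]
.057 ] [0.5757 0.0116] [0.1906 0.1738] 9.876971244812012
tray 1550 z 0.024666038744187053 [0.0161 0.0299] [ 0.4419 -0.2821] [0.2214 0.1569] 10.9463529586792
tape 1004 z 0.027344251671439675 [0.0226 0.0301] [ 0.4419 -0.2824] [0.2214 0.1565] 10.903082847595215
traywide 4225 z 0.008238401117914112 [0.0034 0.029 ] [ 0.4341 -0.2856] [0.3257 0.3341] 67.97840881347656
styl 244 z 0.1157234725907259 [0.0884 0.1264] [0.4818 0.2562] [0.0163 0.0158] 64.55032348632812
styltop 126 z 0.12494166113300845 [0.1165 0.1267] [0.482 0.256] [0.016  0.0152] 64.55032348632812
rack 3945 z 0.07116578566767283 [0.0655 0.0739] [0.4777 0.2883] [0.3756 0.222 ] 22.916915893554688
rgb bracket/pan [198 196 202] [160 167 161]
```

```bash
python3 - <<'E'
import cv2,numpy as np
a=cv2.imread('pics/top0.png')[200:320,260:380]; b=cv2.imread('pics/side0.png')[195:315,275:395]
c=cv2.imread('pics/side0.png')[330:450,290:410]
d=cv2.imread('pics/top0.png')[250:370,130:250]
f=lambda i:cv2.resize(i,(400,300) if 0 else (300,300),interpolation=cv2.INTER_CUBIC)
cv2.imwrite('pics/c0.png',np.vstack([np.hstack([f(a),f(b)]),np.hstack([f(d),f(c)])]))
E
```

```text
(no output)
```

View pics/c0.png

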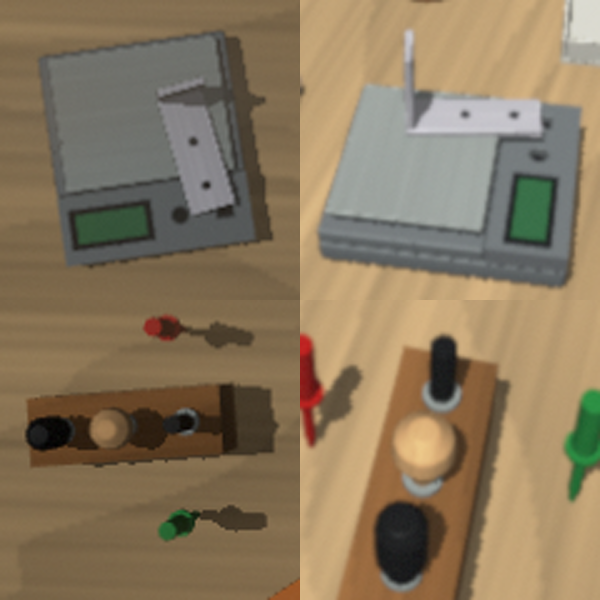

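The crop shows the round well at about top (332,286) and the square well at (350,285), with the bracket toe beside them. The stylus stands in the right-hand hole of the rack. Next I'll compute the approach moves.

```bash
cat >> h.py <<'E'
def plan(wps,start=None):
    """wps: (x,y,z,yawdeg); prints linear, rot final values per call"""
    if start is None:
        s=monitor.observe(); p=np.array(s['position']); y=np.degrees(s['tool_rot'][2])
    else: p=np.array(start[:3],float); y=start[3]
    for w in wps:
        w=np.array(w,float); dy=(w[3]-y+180)%360-180
        dd=w[:3]-p; n=int(max(1,np.ceil(np.abs(dy)/30),np.ceil(np.hypot(dd[0],dd[1])/.11),np.ceil(abs(dd[2])/.1)))
        for i in range(n):
            q=p+dd/n; c,s_=np.cos(np.radians(y)),np.sin(np.radians(y)); d=dd/n
            l=np.array([c*d[0]+s_*d[1], s_*d[0]-c*d[1], -d[2]])/.1
            print(np.round(l,3).tolist(), 'rz',round(-dy/n/120,3),'->',np.round(q,3),round(y+dy/n,1))
            p=q; y+=dy/n
E
python3 - <<'E'
from h import *
plan([(.6235,-.0172,.19,108.3),(.6235,-.0172,.14,108.3)])
E
```

```text
[0.84, -0.595, 0.058] rz -0.108 -> [ 0.254 -0.512  0.225] 30.8
[0.952, -0.392, 0.058] rz -0.108 -> [ 0.315 -0.429  0.219] 43.7
[1.015, -0.17, 0.058] rz -0.108 -> [ 0.377 -0.347  0.213] 56.7
[1.028, 0.061, 0.058] rz -0.108 -> [ 0.439 -0.265  0.207] 69.6
[0.988, 0.289, 0.058] rz -0.108 -> [ 0.5   -0.182  0.202] 82.5
[0.898, 0.503, 0.058] rz -0.108 -> [ 0.562 -0.1    0.196] 95.4
[0.763, 0.691, 0.058] rz -0.108 -> [ 0.624 -0.017  0.19 ] 108.3
[0.0, 0.0, 0.5] rz -0.0 -> [ 0.624 -0.017  0.14 ] 108.3
```

>>> {"op": "apply_moves", "data": {
  "linear": [
    [0.21,-0.149,0.015],
    [0.42,-0.3,0.03],
    [0.63,-0.45,0.045],
    [0.84,-0.595,0.058],
    [0.84,-0.595,0.058]
  ],
  "delta_rot": [
    [0,0,-0.027],
    [0,0,-0.054],
    [0,0,-0.081],
    [0,0,-0.108],
    [0,0,-0.108]
  ],
  "gripper": 0.2,
  "force": 60
}}

```text
clock: 0.52
position: [0.2573, -0.5084, 0.2252]
tool_rot: [-3.14, -0.002, 0.548]
force: [0.5, 0.7, 0.1]
grip_width: 0.0513
finger_force: 0.0
```

>>> {"op": "apply_moves", "data": {
  "linear": [
    [0.24,-0.1,0.015],
    [0.48,-0.2,0.03],
    [0.72,-0.3,0.045],
    [0.952,-0.392,0.058],
    [0.952,-0.392,0.058]
  ],
  "delta_rot": [
    [0,0,-0.027],
    [0,0,-0.054],
    [0,0,-0.081],
    [0,0,-0.108],
    [0,0,-0.108]
  ]
}}

```text
clock: 0.93
position: [0.3185, -0.4261, 0.2195]
tool_rot: [-3.141, -0.002, 0.774]
force: [1.0, 1.0, -0.3]
grip_width: 0.0512
finger_force: 0.0
```

>>> {"op": "apply_moves", "data": {
  "linear": [
    [0.25,-0.04,0.015],
    [0.5,-0.08,0.03],
    [0.75,-0.13,0.045],
    [1.0,-0.17,0.058],
    [1.0,-0.17,0.058]
  ],
  "delta_rot": [
    [0,0,-0.027],
    [0,0,-0.054],
    [0,0,-0.081],
    [0,0,-0.108],
    [0,0,-0.108]
  ]
}}

```text
clock: 1.35
position: [0.3785, -0.3446, 0.2137]
tool_rot: [-3.141, -0.002, 0.999]
force: [0.9, 1.6, 0.7]
grip_width: 0.0507
finger_force: 0.0
```

>>> {"op": "apply_moves", "data": {
  "linear": [
    [0.25,0.015,0.015],
    [0.5,0.03,0.03],
    [0.75,0.045,0.045],
    [1.0,0.06,0.058],
    [1.0,0.06,0.058]
  ],
  "delta_rot": [
    [0,0,-0.027],
    [0,0,-0.054],
    [0,0,-0.081],
    [0,0,-0.108],
    [0,0,-0.108]
  ]
}}

```text
clock: 1.77
position: [0.4381, -0.2642, 0.2079]
tool_rot: [3.141, -0.002, 1.225]
force: [1.0, 0.9, -0.3]
grip_width: 0.0509
finger_force: 0.0
```

>>> {"op": "apply_moves", "data": {
  "linear": [
    [0.25,0.07,0.015],
    [0.5,0.14,0.03],
    [0.75,0.22,0.045],
    [0.988,0.289,0.058],
    [0.988,0.289,0.058]
  ],
  "delta_rot": [
    [0,0,-0.027],
    [0,0,-0.054],
    [0,0,-0.081],
    [0,0,-0.108],
    [0,0,-0.108]
  ]
}}

```text
clock: 2.18
position: [0.4992, -0.1816, 0.2021]
tool_rot: [3.141, -0.002, 1.451]
force: [-0.3, 1.5, -0.3]
grip_width: 0.0511
finger_force: 0.0
```

>>> {"op": "apply_moves", "data": {
  "linear": [
    [0.23,0.13,0.015],
    [0.45,0.25,0.03],
    [0.68,0.38,0.045],
    [0.898,0.503,0.058],
    [0.898,0.503,0.058]
  ],
  "delta_rot": [
    [0,0,-0.027],
    [0,0,-0.054],
    [0,0,-0.081],
    [0,0,-0.108],
    [0,0,-0.108]
  ]
}}

```text
clock: 2.6
position: [0.5602, -0.0988, 0.1962]
tool_rot: [3.141, -0.002, 1.676]
force: [-0.3, 1.3, -0.5]
grip_width: 0.0511
finger_force: 0.0
```

>>> {"op": "apply_moves", "data": {
  "linear": [
    [0.2,0.17,0.015],
    [0.4,0.34,0.03],
    [0.6,0.52,0.045],
    [0.763,0.691,0.058],
    [0.763,0.691,0.058]
  ],
  "delta_rot": [
    [0,0,-0.027],
    [0,0,-0.054],
    [0,0,-0.081],
    [0,0,-0.108],
    [0,0,-0.108]
  ]
}}

```text
clock: 3.02
position: [0.6211, -0.0163, 0.1902]
tool_rot: [3.141, -0.002, 1.902]
force: [0.4, 0.9, 1.1]
grip_width: 0.051
finger_force: 0.0
```

```bash
python3 - <<'E'
from h import *
a,_=snap('top','1');b,_=snap('side','1')
c=np.hstack([cv2.resize(a[180:320,250:390],(400,400),interpolation=2),cv2.resize(b[90:310,220:440],(400,400),interpolation=2)])
cv2.imwrite('pics/c1.png',c[:,:,::-1])
s=monitor.observe();p=s['position'];print(p,proj('side',[p,[.6235,-.0172,.128]]),proj('top',[p]))
plan([(.6235,-.0172,.085,108.6)])
E
```

```text
[ 0.61933994 -0.02007077  0.19010908] [[320.46485761 186.44653807]
 [318.48394191 213.27515094]] [[333.15546743 233.89493716]]
[0.007, 0.024, 0.526] rz -0.0 -> [ 0.621 -0.019  0.138] 108.6
[0.007, 0.024, 0.526] rz -0.0 -> [ 0.624 -0.017  0.085] 108.6
```

View pics/c1.png

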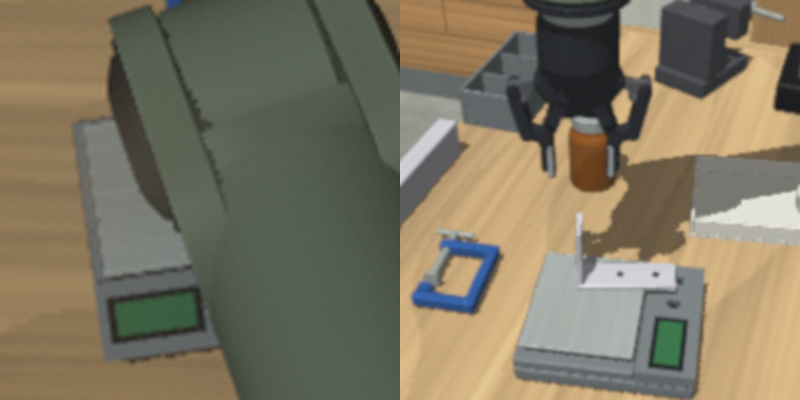

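The fingers straddle the upright in the side view: tips at crop (549,175) and (612,178), upright at (580,215). I'll descend and grip.

>>> {"op": "apply_moves", "data": {
  "linear": [
    [0,0.01,0.13],
    [0.005,0.02,0.26],
    [0.007,0.024,0.39],
    [0.007,0.024,0.52],
    [0.007,0.024,0.52]
  ],
  "delta_rot": [
    [0,0,0],
    [0,0,0],
    [0,0,0],
    [0,0,0],
    [0,0,0]
  ]
}}

```text
clock: 3.53
position: [0.6198, -0.0188, 0.1353]
tool_rot: [-3.138, -0.001, 1.896]
force: [-0.1, -0.5, 0.0]
grip_width: 0.0515
finger_force: 0.0
```

>>> {"op": "apply_moves", "data": {
  "linear": [
    [0,0.01,0.13],
    [0.005,0.02,0.26],
    [0.007,0.024,0.39],
    [0.007,0.024,0.53],
    [0.007,0.024,0.53]
  ],
  "delta_rot": [
    [0,0,0],
    [0,0,0],
    [0,0,0],
    [0,0,0],
    [0,0,0]
  ]
}}

```text
clock: 3.95
position: [0.6221, -0.0168, 0.0825]
tool_rot: [-3.138, -0.001, 1.896]
force: [-1.3, -0.1, -0.3]
grip_width: 0.0512
finger_force: 0.0
```

>>> {"op": "apply_moves", "data": {
  "linear": [
    [0,0,0],
    [0,0,0],
    [0,0,0],
    [0,0,0],
    [0,0,0]
  ],
  "delta_rot": [
    [0,0,0],
    [0,0,0],
    [0,0,0],
    [0,0,0],
    [0,0,0]
  ],
  "gripper": -1
}}

```text
clock: 4.37
position: [0.6239, -0.0167, 0.0864]
tool_rot: [3.14, 0.0, 1.896]
force: [-0.1, 0.4, 4.7]
grip_width: 0.0053
finger_force: 59.3
```

>>> {"op": "apply_moves", "data": {
  "linear": [
    [0,0,0],
    [0,0,0],
    [0,0,-0.02],
    [0,0,-0.04],
    [0,0,-0.06]
  ],
  "delta_rot": [
    [0,0,0],
    [0,0,0],
    [0,0,0],
    [0,0,0],
    [0,0,0]
  ]
}}

```text
clock: 4.78
position: [0.6235, -0.0168, 0.0919]
tool_rot: [-3.142, -0.0, 1.896]
force: [-0.1, -0.1, -1.4]
grip_width: 0.0049
finger_force: 58.4
```

```bash
python3 - <<'E'
from h import *
p,d=load('top');W=cloud('top',d);q,e=load('side');V=cloud('side',e)
for X in(W,V):
    m=(np.hypot(X[...,0]-.49,X[...,1]+.27)<.03)
    print(np.nanmedian(X[m][:,2]))
    t=(np.hypot(X[...,0]-.38,X[...,1]+.295)<.05)&(X[...,2]>.018)&(X[...,2]<.035)
    print(cv2.minEnclosingCircle(X[t][:,:2].astype(np.float32)))
s=monitor.observe();print(s['position'],s['tool_rot'])
plan([(.6235,-.0168,.172,108.6),(.4912,-.3274,.16,11),(.4912,-.3274,.065,11)])
E
```

```text
0.003867475427718659
((0.371865838766098, -0.29750964045524597), 0.04354922100901604)
0.004794262967304079
((0.37308621406555176, -0.29722869396209717), 0.0437236987054348)
[ 0.62346825 -0.01682078  0.09189888] [-3.14152784e+00 -1.83569942e-05  1.89607456e+00]
[0.0, 0.0, -0.801] rz 0.0 -> [ 0.624 -0.017  0.172] 108.6
[-0.63, -0.561, 0.03] rz 0.203 -> [ 0.59  -0.094  0.169] 84.2
[-0.806, -0.251, 0.03] rz 0.203 -> [ 0.557 -0.172  0.166] 59.8
[-0.837, 0.105, 0.03] rz 0.203 -> [ 0.524 -0.25   0.163] 35.4
[-0.719, 0.441, 0.03] rz 0.203 -> [ 0.491 -0.327  0.16 ] 11.0
[-0.0, -0.0, 0.95] rz -0.0 -> [ 0.491 -0.327  0.065] 11.0
```

>>> {"op": "apply_moves", "data": {
  "linear": [
    [0,0,-0.2],
    [0,0,-0.4],
    [0,0,-0.6],
    [0,0,-0.8],
    [0,0,-0.8]
  ],
  "delta_rot": [
    [0,0,0],
    [0,0,0],
    [0,0,0],
    [0,0,0],
    [0,0,0]
  ]
}}

```text
clock: 5.2
position: [0.625, -0.0166, 0.1756]
tool_rot: [3.137, 0.001, 1.896]
force: [0.2, 1.0, -1.3]
grip_width: 0.0052
finger_force: 58.6
```

>>> {"op": "apply_moves", "data": {
  "linear": [
    [-0.16,-0.14,0.01],
    [-0.32,-0.28,0.01],
    [-0.47,-0.42,0.02],
    [-0.63,-0.561,0.03],
    [-0.63,-0.561,0.03]
  ],
  "delta_rot": [
    [0,0,0.05],
    [0,0,0.1],
    [0,0,0.15],
    [0,0,0.203],
    [0,0,0.203]
  ]
}}

```text
clock: 5.62
position: [0.5888, -0.099, 0.1683]
tool_rot: [-3.14, 0.003, 1.459]
force: [0.6, 0.7, -0.9]
grip_width: 0.005
finger_force: 58.6
```

>>> {"op": "apply_moves", "data": {
  "linear": [
    [-0.2,-0.06,0.01],
    [-0.4,-0.12,0.01],
    [-0.6,-0.19,0.02],
    [-0.806,-0.251,0.03],
    [-0.806,-0.251,0.03]
  ],
  "delta_rot": [
    [0,0,0.05],
    [0,0,0.1],
    [0,0,0.15],
    [0,0,0.203],
    [0,0,0.203]
  ]
}}

```text
clock: 6.03
position: [0.5556, -0.1763, 0.1653]
tool_rot: [-3.141, 0.002, 1.035]
force: [-0.5, -1.0, -0.7]
grip_width: 0.0054
finger_force: 58.6
```

>>> {"op": "apply_moves", "data": {
  "linear": [
    [-0.21,0.03,0.01],
    [-0.42,0.05,0.01],
    [-0.63,0.08,0.02],
    [-0.837,0.105,0.03],
    [-0.837,0.105,0.03]
  ],
  "delta_rot": [
    [0,0,0.05],
    [0,0,0.1],
    [0,0,0.15],
    [0,0,0.203],
    [0,0,0.203]
  ]
}}

```text
clock: 6.45
position: [0.5228, -0.2535, 0.1624]
tool_rot: [3.141, 0.002, 0.611]
force: [-0.1, -0.8, -1.2]
grip_width: 0.0052
finger_force: 58.6
```

>>> {"op": "apply_moves", "data": {
  "linear": [
    [-0.18,0.11,0.01],
    [-0.36,0.22,0.01],
    [-0.54,0.33,0.02],
    [-0.719,0.441,0.03],
    [-0.719,0.441,0.03]
  ],
  "delta_rot": [
    [0,0,0.05],
    [0,0,0.1],
    [0,0,0.15],
    [0,0,0.203],
    [0,0,0.203]
  ]
}}

```text
clock: 6.87
position: [0.4899, -0.3308, 0.1593]
tool_rot: [3.14, 0.002, 0.187]
force: [-0.8, -0.1, -1.5]
grip_width: 0.0053
finger_force: 58.6
```

```bash
python3 - <<'E'
from h import *
a,d=snap('top','2');b,e=snap('side','2')
cv2.imwrite('pics/c2.png',np.hstack([cv2.resize(a[220:400,380:560],(400,400),interpolation=2),cv2.resize(b[80:240,340:500],(400,400),interpolation=2)])[:,:,::-1])
s=monitor.observe();print(s['position'],s['tool_rot'],s['grip_width'])
W=cloud('side',e);m=(np.hypot(W[...,0]-.49,W[...,1]+.27)<.11)&(W[...,2]>.1)&(W[...,2]<.135)
X=W[m];print(len(X));print(cv2.minAreaRect(X[:,:2].astype(np.float32)),np.percentile(X[:,2],[1,10,50]))
# flat-leg slope
g=b[m].astype(int);k=g.min(1)>120;Y=X[k];print(k.sum(),cv2.minAreaRect(Y[:,:2].astype(np.float32)))
A=np.c_[Y[:,:2],np.ones(len(Y))];print(np.linalg.lstsq(A,Y[:,2],rcond=None)[0])
plan([(.4912,-.3274,.065,11)])
E
```

```text
[ 0.49182984 -0.32726019  0.15945418] [-3.14127770e+00  2.83154525e-04  1.97551708e-01] 0.005486079769091892
485
((0.4811987578868866, -0.27585887908935547), (0.03984951227903366, 0.10976563394069672), 11.6986722946167) [0.12481458 0.12859292 0.13032223]
473 ((0.4806821644306183, -0.2758578062057495), (0.03967626020312309, 0.10944914817810059), 10.917177200317383)
[ 0.0067367  -0.01607954  0.12256689]
[-0.006, 0.0, 0.945] rz 0.003 -> [ 0.491 -0.327  0.065] 11.0
```

View pics/c2.png

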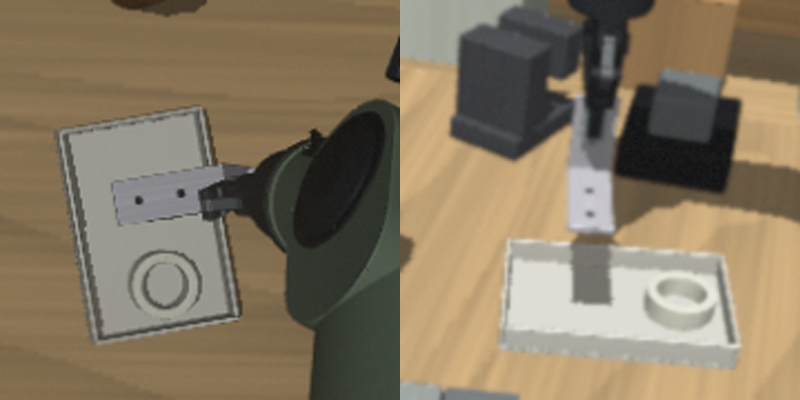

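The bracket is held level over the free half of the tray, with the leg at top crop (115–220,195) and the tape at (165,285). I'll lower it.

>>> {"op": "apply_moves", "data": {
  "linear": [
    [0,0,0.24],
    [0,0,0.48],
    [0,0,0.72],
    [0,0,0.95],
    [0,0,0.95]
  ],
  "delta_rot": [
    [0,0,0],
    [0,0,0],
    [0,0,0],
    [0,0,0],
    [0,0,0]
  ]
}}

```text
clock: 7.38
position: [0.4907, -0.3248, 0.0609]
tool_rot: [-3.137, 0.004, 0.2]
force: [-0.9, 0.9, -1.4]
grip_width: 0.0051
finger_force: 58.6
```

>>> {"op": "apply_moves", "data": {
  "linear": [
    [0,0,0.06],
    [0,0,0.12],
    [0,0,0.18],
    [0,0,0.22],
    [0,0,0.22]
  ],
  "delta_rot": [
    [0,0,0],
    [0,0,0],
    [0,0,0],
    [0,0,0],
    [0,0,0]
  ]
}}

```text
clock: 7.8
position: [0.4917, -0.3273, 0.0424]
tool_rot: [-3.141, 0.0, 0.196]
force: [0.2, 0.2, -0.7]
grip_width: 0.0052
finger_force: 58.7
```

>>> {"op": "apply_moves", "data": {
  "linear": [
    [0,0,0.01],
    [0,0,0.02],
    [0,0,0.03],
    [0,0,0.03],
    [0,0,0.03]
  ],
  "delta_rot": [
    [0,0,0],
    [0,0,0],
    [0,0,0],
    [0,0,0],
    [0,0,0]
  ]
}}

```text
clock: 8.22
position: [0.492, -0.3277, 0.0404]
tool_rot: [3.141, -0.001, 0.195]
force: [-2.2, 1.1, 7.4]
grip_width: 0.0055
finger_force: 60.1
```

Contact is felt at 7.4 N, so I'll release and lift.

>>> {"op": "apply_moves", "data": {
  "linear": [
    [0,0,0],
    [0,0,0],
    [0,0,0],
    [0,0,0],
    [0,0,0]
  ],
  "delta_rot": [
    [0,0,0],
    [0,0,0],
    [0,0,0],
    [0,0,0],
    [0,0,0]
  ],
  "gripper": -0.4
}}

```text
clock: 8.63
position: [0.4918, -0.3275, 0.0397]
tool_rot: [-3.142, -0.0, 0.195]
force: [0.5, 0.3, -0.7]
grip_width: 0.0259
finger_force: 0.0
```

>>> {"op": "apply_moves", "data": {
  "linear": [
    [0,0,-0.05],
    [0,0,-0.2],
    [0,0,-0.4],
    [0,0,-0.7],
    [0,0,-1.0]
  ],
  "delta_rot": [
    [0,0,0],
    [0,0,0],
    [0,0,0],
    [0,0,0],
    [0,0,0]
  ]
}}

```text
clock: 9.05
position: [0.4913, -0.3272, 0.1407]
tool_rot: [-3.141, 0.001, 0.196]
force: [0.9, 0.3, 0.2]
grip_width: 0.0254
finger_force: 0.0
```

```bash
python3 - <<'E'
from h import *
p=monitor.observe();print(p['position'],p['tool_rot'][2])
plan([(.50,-.12,.21,82),(.482,.2545,.21,118)])
E
```

```text
[ 0.49132844 -0.32718245  0.14073537] 0.1955599960100023
[0.163, -0.672, -0.231] rz -0.197 -> [ 0.494 -0.258  0.164] 34.8
[0.418, -0.551, -0.231] rz -0.197 -> [ 0.497 -0.189  0.187] 58.4
[0.603, -0.337, -0.231] rz -0.197 -> [ 0.5  -0.12  0.21] 82.0
[0.921, -0.175, -0.0] rz -0.075 -> [ 0.496 -0.026  0.21 ] 91.0
[0.937, -0.029, -0.0] rz -0.075 -> [0.491 0.067 0.21 ] 100.0
[0.93, 0.118, -0.0] rz -0.075 -> [0.486 0.161 0.21 ] 109.0
[0.9, 0.262, -0.0] rz -0.075 -> [0.482 0.254 0.21 ] 118.0
```

```bash
python3 - <<'E'
from h import *
a,d=snap('top','3');b,e=snap('side','3')
A=a[200:320,260:380];B=b[190:310,340:460] if 0 else b[150:310,280:480]
cv2.imwrite('pics/c3.png',np.hstack([cv2.resize(a[200:380,260:500],(400,300),interpolation=2),cv2.resize(B,(400,320),interpolation=2)[:300]])[:,:,::-1])
for n,p,dd in(('top',a,d),('side',b,e)):
    W=cloud(n,dd);Z=W[...,2]
    # dark blobs on console
    c=ray(n,[(332,286)] if n=='top' else [(371,256)],.04)[0]
    near=np.hypot(W[...,0]-c[0],W[...,1]-c[1])<.07
    m=((p.max(2)<(45 if n=='top' else 75))&near&(Z>.015)&(Z<.048)).astype(np.uint8)
    k,l,st,ce=cv2.connectedComponentsWithStats(m)
    for i in range(1,k):
        if st[i,4]>8: print(n,ce[i],st[i].tolist(),ray(n,[ce[i]],.04)[0])
    # scale outline: body top region
    g=(np.hypot(W[...,0]-.58,W[...,1]-.005)<.14)&(Z>.03)&(Z<.056)
    print('scale',cv2.minAreaRect(W[g][:,:2].astype(np.float32)))
    g=(np.hypot(W[...,0]-.60,W[...,1]-.005)<.12)&(Z>.046)&(Z<.056)
    print('pan',cv2.minAreaRect(W[g][:,:2].astype(np.float32)))
    r=(np.abs(W[...,0]-.48)<.06)&(W[...,1]>.2)&(W[...,1]<.45)&(Z>.062)&(Z<.076)
    r=cv2.morphologyEx(r.astype(np.uint8),cv2.MORPH_OPEN,np.ones((3,3)))>0
    print('rack',cv2.minAreaRect(W[r][:,:2].astype(np.float32)))
E
```

```text
top [318.47368421 286.21052632] [314, 281, 7, 14, 19] [0.51311085 0.00530465 0.04      ]
top [349.09090909 283.09090909] [347, 281, 5, 5, 22] [ 0.52178999 -0.06263013  0.04      ]
top [331.6 285.6] [330, 284, 5, 5, 15] [ 0.51522363 -0.02385367  0.04      ]
scale ((0.5745117664337158, 0.009162276983261108), (0.18843340873718262, 0.17053277790546417), 9.532027244567871)
pan ((0.5821146965026855, 0.010641045868396759), (0.16298127174377441, 0.15005706250667572), 9.807707786560059)
rack ((0.4759001135826111, 0.30772194266319275), (0.060615964233875275, 0.17148268222808838), 6.125597953796387)
side [360.41935484 271.32258065] [359, 265, 6, 15, 31] [0.52359744 0.02425624 0.04      ]
side [374.51219512 271.43902439] [366, 265, 12, 17, 41] [0.4974621  0.01584516 0.04      ]
scale ((0.5755495429039001, 0.011905044317245483), (0.1899717152118683, 0.1726185381412506), 9.729581832885742)
pan ((0.6054360270500183, 0.016020454466342926), (0.11990869790315628, 0.15537557005882263), 9.712724685668945)
rack ((0.4767230153083801, 0.31048157811164856), (0.061164651066064835, 0.17173931002616882), 5.929468154907227)
```

View pics/c3.png

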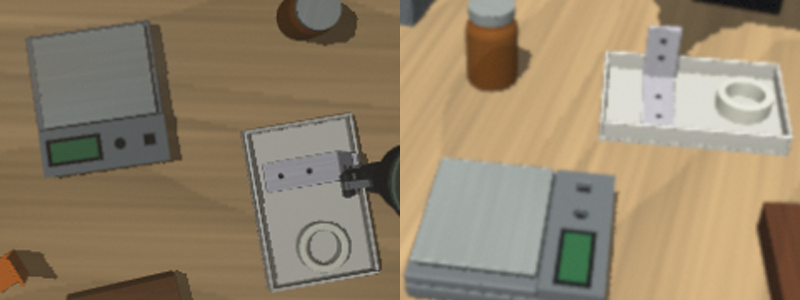

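The bracket stands in the tray with its leg at top crop (265–350,170), beside the tape at (323,247). Both wells are now clear: round at (120,143), square at (149,139). Moving on to the stylus.

```bash
python3 - <<'E'
from h import *
p=monitor.observe();print(p['position'],p['tool_rot'][2], ray('side',[(370.5,256.5)],.04))
plan([(.50,-.12,.20,70),(.482,.2545,.18,96)])
E
```

```text
[ 0.49360267 -0.32869617  0.14441287] 0.1951307691633366 [[ 0.51547172 -0.02212663  0.04      ]]
[0.234, -1.017, -0.278] rz -0.245 -> [ 0.497 -0.224  0.172] 40.6
[0.703, -0.772, -0.278] rz -0.245 -> [ 0.5  -0.12  0.2 ] 70.0
[0.864, -0.363, 0.05] rz -0.054 -> [ 0.496 -0.026  0.195] 76.5
[0.9, -0.262, 0.05] rz -0.054 -> [0.491 0.067 0.19 ] 83.0
[0.924, -0.159, 0.05] rz -0.054 -> [0.486 0.161 0.185] 89.5
[0.936, -0.053, 0.05] rz -0.054 -> [0.482 0.254 0.18 ] 96.0
```

>>> {"op": "apply_moves", "data": {
  "linear": [
    [0.05,-0.2,-0.07],
    [0.1,-0.4,-0.14],
    [0.15,-0.6,-0.2],
    [0.2,-0.8,-0.278],
    [0.234,-1.0,-0.278]
  ],
  "delta_rot": [
    [0,0,-0.05],
    [0,0,-0.1],
    [0,0,-0.15],
    [0,0,-0.2],
    [0,0,-0.245]
  ],
  "gripper": -0.1
}}

```text
clock: 9.57
position: [0.4959, -0.224, 0.1687]
tool_rot: [3.14, -0.001, 0.714]
force: [1.0, -0.1, -0.6]
grip_width: 0.0384
finger_force: 0.0
```

>>> {"op": "apply_moves", "data": {
  "linear": [
    [0.14,-0.15,-0.07],
    [0.28,-0.31,-0.14],
    [0.42,-0.46,-0.2],
    [0.56,-0.62,-0.278],
    [0.703,-0.772,-0.278]
  ],
  "delta_rot": [
    [0,0,-0.05],
    [0,0,-0.1],
    [0,0,-0.15],
    [0,0,-0.2],
    [0,0,-0.245]
  ]
}}

```text
clock: 9.98
position: [0.4987, -0.1196, 0.1965]
tool_rot: [3.14, -0.0, 1.227]
force: [0.7, -0.1, -0.4]
grip_width: 0.0388
finger_force: 0.0
```

>>> {"op": "apply_moves", "data": {
  "linear": [
    [0.17,-0.07,0.01],
    [0.34,-0.15,0.02],
    [0.51,-0.22,0.03],
    [0.68,-0.29,0.04],
    [0.864,-0.363,0.05]
  ],
  "delta_rot": [
    [0,0,-0.011],
    [0,0,-0.022],
    [0,0,-0.033],
    [0,0,-0.044],
    [0,0,-0.054]
  ]
}}

```text
clock: 10.4
position: [0.4936, -0.0262, 0.1902]
tool_rot: [-3.142, 0.0, 1.336]
force: [0.9, -0.4, -0.1]
grip_width: 0.0386
finger_force: 0.0
```

>>> {"op": "apply_moves", "data": {
  "linear": [
    [0.18,-0.05,0.01],
    [0.36,-0.1,0.02],
    [0.54,-0.16,0.03],
    [0.72,-0.21,0.04],
    [0.9,-0.262,0.05]
  ],
  "delta_rot": [
    [0,0,-0.011],
    [0,0,-0.022],
    [0,0,-0.033],
    [0,0,-0.044],
    [0,0,-0.054]
  ]
}}

```text
clock: 10.82
position: [0.4892, 0.0676, 0.1852]
tool_rot: [-3.142, 0.0, 1.449]
force: [-0.5, 0.2, 0.4]
grip_width: 0.0385
finger_force: 0.0
```

>>> {"op": "apply_moves", "data": {
  "linear": [
    [0.18,-0.03,0.01],
    [0.37,-0.06,0.02],
    [0.55,-0.1,0.03],
    [0.74,-0.13,0.04],
    [0.924,-0.159,0.05]
  ],
  "delta_rot": [
    [0,0,-0.011],
    [0,0,-0.022],
    [0,0,-0.033],
    [0,0,-0.044],
    [0,0,-0.054]
  ]
}}

```text
clock: 11.23
position: [0.4847, 0.1613, 0.1802]
tool_rot: [-3.142, 0.0, 1.562]
force: [0.5, -1.0, 0.8]
grip_width: 0.0383
finger_force: 0.0
```

>>> {"op": "apply_moves", "data": {
  "linear": [
    [0.25,-0.01,0.01],
    [0.5,-0.02,0.02],
    [0.75,-0.04,0.03],
    [0.936,-0.053,0.05],
    [0.936,-0.053,0.05]
  ],
  "delta_rot": [
    [0,0,-0.011],
    [0,0,-0.022],
    [0,0,-0.033],
    [0,0,-0.054],
    [0,0,-0.054]
  ]
}}

```text
clock: 11.65
position: [0.4795, 0.258, 0.175]
tool_rot: [-3.141, -0.002, 1.681]
force: [-0.1, -0.2, 0.3]
grip_width: 0.0385
finger_force: 0.0
```

```bash
python3 - <<'E'
from h import *
a,_=snap('top','4');b,_=snap('side','4')
p=monitor.observe();print(p['position'],p['tool_rot'],p['grip_width'],proj('side',[p['position']]))
cv2.imwrite('pics/c4.png',cv2.resize(b[240:450,270:480],(600,600),interpolation=2)[:,:,::-1])
plan([(.482,.2545,.082,96)])
E
```

```text
[0.48028143 0.25431623 0.17500942] [-3.14102134e+00  1.06276402e-04  1.67487720e+00] 0.038229467699355035 [[349.79769753 326.23381692]]
[0.0, 0.017, 0.93] rz -0.0 -> [0.482 0.254 0.082] 96.0
```

View pics/c4.png

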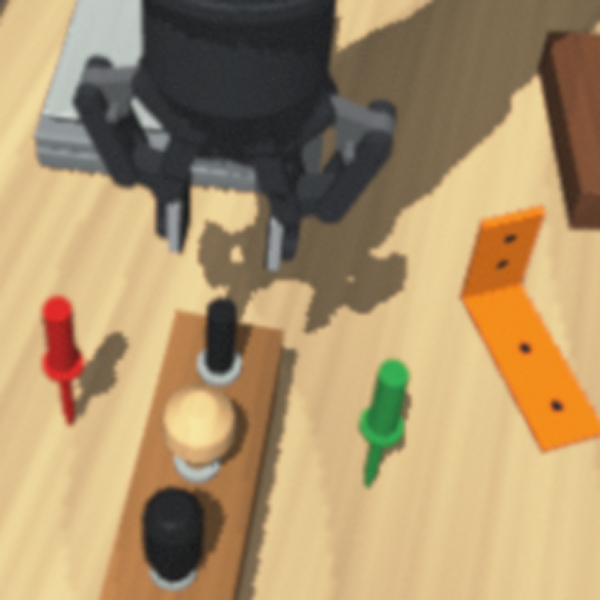

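The fingers straddle the stylus: fingertips at crop (175,245) and (275,268), handle at (221,330). I'll descend and grip.

>>> {"op": "apply_moves", "data": {
  "linear": [
    [0,0.01,0.15],
    [0,0.017,0.3],
    [0,0.017,0.45],
    [0,0.017,0.6],
    [0,0.017,0.6]
  ],
  "delta_rot": [
    [0,0,0],
    [0,0,0],
    [0,0,0],
    [0,0,0],
    [0,0,0]
  ]
}}

```text
clock: 12.17
position: [0.4816, 0.2523, 0.1131]
tool_rot: [-3.139, 0.002, 1.672]
force: [-0.8, -1.0, -1.1]
grip_width: 0.0384
finger_force: 0.0
```

>>> {"op": "apply_moves", "data": {
  "linear": [
    [0,0,0.1],
    [0,0,0.2],
    [0,0,0.3],
    [0,0,0.33],
    [0,0,0.33]
  ],
  "delta_rot": [
    [0,0,0],
    [0,0,0],
    [0,0,0],
    [0,0,0],
    [0,0,0]
  ]
}}

```text
clock: 12.58
position: [0.4819, 0.254, 0.0815]
tool_rot: [-3.14, 0.0, 1.674]
force: [-0.7, 0.7, 0.1]
grip_width: 0.0386
finger_force: 0.0
```

>>> {"op": "apply_moves", "data": {
  "linear": [
    [0,0,0],
    [0,0,0],
    [0,0,0],
    [0,0,0],
    [0,0,0]
  ],
  "delta_rot": [
    [0,0,0],
    [0,0,0],
    [0,0,0],
    [0,0,0],
    [0,0,0]
  ],
  "gripper": -1,
  "force": 60
}}

```text
clock: 13.0
position: [0.4825, 0.2544, 0.0827]
tool_rot: [3.141, -0.0, 1.674]
force: [-0.3, -0.9, 2.8]
grip_width: 0.0145
finger_force: 58.4
```

>>> {"op": "apply_moves", "data": {
  "linear": [
    [0,0,0],
    [0,0,0],
    [0,0,0],
    [0,0,0],
    [0,0,0]
  ],
  "delta_rot": [
    [0,0,0],
    [0,0,0],
    [0,0,0],
    [0,0,0],
    [0,0,0]
  ]
}}

```text
clock: 13.42
position: [0.4825, 0.2544, 0.0826]
tool_rot: [3.141, -0.0, 1.674]
force: [-1.0, -0.7, 6.2]
grip_width: 0.0149
finger_force: 58.4
```

```bash
python3 - <<'E'
from h import *
p=monitor.observe();print(p['position'],p['tool_rot'],p['grip_width'],p['force'])
x,y,z=p['position'];Y=np.degrees(p['tool_rot'][2])
plan([(x,y,.18,Y),(x+.0337,y-.4765,.18,Y)],start=(x,y,.082,Y))
E
```

```text
[0.48247888 0.25435662 0.08262635] [ 3.14106479e+00 -1.70836567e-04  1.67410320e+00] 0.01494908218008945 [-0.98341397 -0.74540885  6.22796265]
[0.0, 0.0, -0.98] rz -0.0 -> [0.482 0.254 0.18 ] 95.9
[-0.955, -0.031, -0.0] rz -0.0 -> [0.489 0.159 0.18 ] 95.9
[-0.955, -0.031, -0.0] rz -0.0 -> [0.496 0.064 0.18 ] 95.9
[-0.955, -0.031, -0.0] rz -0.0 -> [ 0.503 -0.032  0.18 ] 95.9
[-0.955, -0.031, -0.0] rz -0.0 -> [ 0.509 -0.127  0.18 ] 95.9
[-0.955, -0.031, -0.0] rz -0.0 -> [ 0.516 -0.222  0.18 ] 95.9
```

>>> {"op": "apply_moves", "data": {
  "linear": [
    [0,0,-0.1],
    [0,0,-0.3],
    [0,0,-0.55],
    [0,0,-0.8],
    [0,0,-0.98]
  ],
  "delta_rot": [
    [0,0,0],
    [0,0,0],
    [0,0,0],
    [0,0,0],
    [0,0,0]
  ]
}}

```text
clock: 13.83
position: [0.4824, 0.2545, 0.1829]
tool_rot: [3.14, -0.001, 1.674]
force: [0.1, 0.4, -0.4]
grip_width: 0.0143
finger_force: 58.4
```

```bash
python3 - <<'E'
from h import *
p=monitor.observe();print(p['position'],p['tool_rot'],p['grip_width'],p['force'])
x,y,z=p['position'];Y=np.degrees(p['tool_rot'][2])
plan([(.4825+.0336,.2544-.277,.15,Y)])
E
```

```text
[0.48238921 0.25454255 0.18285177] [ 3.14048846e+00 -6.87443278e-04  1.67437920e+00] 0.01429935872017929 [ 0.11109167  0.36026144 -0.36708946]
[-0.93, 0.016, 0.11] rz -0.0 -> [0.494 0.162 0.172] 95.9
[-0.93, 0.016, 0.11] rz -0.0 -> [0.505 0.07  0.161] 95.9
[-0.93, 0.016, 0.11] rz -0.0 -> [ 0.516 -0.023  0.15 ] 95.9
```

>>> {"op": "apply_moves", "data": {
  "linear": [
    [-0.15,0.003,0],
    [-0.35,0.006,0],
    [-0.55,0.01,0],
    [-0.75,0.013,0.05],
    [-0.93,0.016,0.1]
  ],
  "delta_rot": [
    [0,0,0],
    [0,0,0],
    [0,0,0],
    [0,0,0],
    [0,0,0]
  ]
}}

```text
clock: 14.25
position: [0.4936, 0.1607, 0.171]
tool_rot: [3.141, 0.0, 1.674]
force: [0.6, -0.7, -0.6]
grip_width: 0.0144
finger_force: 58.5
```

>>> {"op": "apply_moves", "data": {
  "linear": [
    [-0.19,0.003,0.02],
    [-0.38,0.006,0.04],
    [-0.57,0.01,0.06],
    [-0.75,0.013,0.08],
    [-0.93,0.016,0.11]
  ],
  "delta_rot": [
    [0,0,0],
    [0,0,0],
    [0,0,0],
    [0,0,0],
    [0,0,0]
  ]
}}

```text
clock: 14.67
position: [0.5047, 0.0686, 0.16]
tool_rot: [3.141, 0.0, 1.674]
force: [0.5, 0.8, -0.5]
grip_width: 0.0148
finger_force: 58.5
```

>>> {"op": "apply_moves", "data": {
  "linear": [
    [-0.25,0.004,0.03],
    [-0.5,0.008,0.06],
    [-0.75,0.012,0.09],
    [-0.93,0.016,0.11],
    [-0.93,0.016,0.11]
  ],
  "delta_rot": [
    [0,0,0],
    [0,0,0],
    [0,0,0],
    [0,0,0],
    [0,0,0]
  ]
}}

```text
clock: 15.08
position: [0.5158, -0.0268, 0.1483]
tool_rot: [-3.141, 0.001, 1.67]
force: [-0.3, -0.5, -0.2]
grip_width: 0.0146
finger_force: 58.5
```

```bash
python3 - <<'E'
from h import *
snap('top','5');b,e=snap('side','5')
p=monitor.observe();print(p['position'],p['tool_rot'],p['grip_width'])
x,y,z=p['position'];o=np.array([0.0,0.0016,0]) # camera side offset ~ +1.6mm y
print(proj('side',[np.array([x,y,z-.074])+o,np.array([x,y,z-.012])+o,[.516,-.0205,.04]]))
cv2.imwrite('pics/c5.png',cv2.resize(b[180:300,310:430],(600,600),interpolation=2)[:,:,::-1])
plan([(.5161,-.0226,.12,95.9)])
E
```

```text
[ 0.51578275 -0.02308714  0.14867491] [ 3.14157320e+00 -1.65608764e-04  1.67292499e+00] 0.014195285369825918
[[371.3377941  244.03629832]
 [373.38091632 219.62960398]
 [370.04163035 256.97575328]]
[0.005, 0.004, 0.287] rz -0.0 -> [ 0.516 -0.023  0.12 ] 95.9
```

View pics/c5.png

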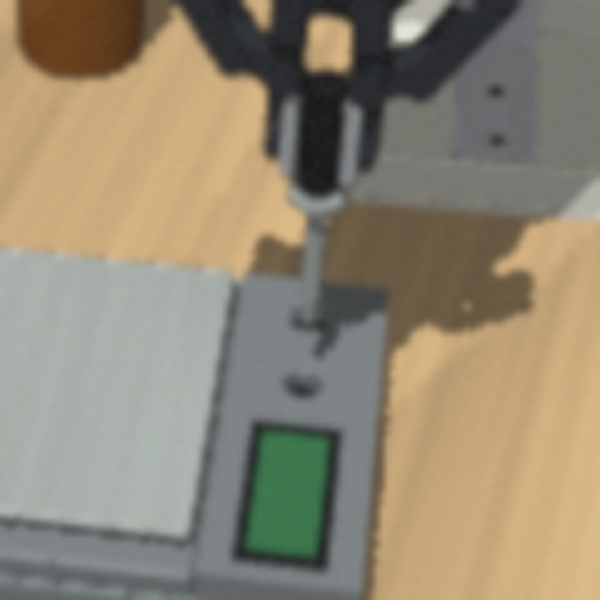

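The side view shows the stylus hanging with its tip at crop (313,318) and the round well ahead at (302,384). I'll measure the tilt of the shaft and the tip offset.

```bash
python3 - <<'E'
from h import *
p,d=load('side','5');W=cloud('side',d)
for z0 in np.arange(.072,.146,.008):
    m=(np.hypot(W[...,0]-.516,W[...,1]+.02)<.02)&(W[...,2]>z0)&(W[...,2]<=z0+.008)
    if m.sum(): v,u=np.nonzero(m); print(round(z0,3),m.sum(),np.round(W[m].mean(0),4),u.mean().round(2),v.mean().round(2),proj('side',[[.5158,-.0215,z0+.004]]).round(2))
# image-based: shaft columns per row, gray bright vs. console
g=p[232:246,362:382].astype(int).sum(2)//3; print(g)
pt,dt=load('top','5');V=cloud('top',dt);m=(np.hypot(V[...,0]-.516,V[...,1]+.02)<.02)&(V[...,2]>.06);print(m.sum())
E
```

```text
0.072 6 [ 0.5165 -0.0207  0.0774] 371.0 243.17 [[371.37 243.53]]
0.08 5 [ 0.5165 -0.0216  0.0814] 371.2 241.4 [[371.63 240.51]]
0.088 14 [ 0.5159 -0.0191  0.0918] 371.5 238.29 [[371.88 237.45]]
0.096 12 [ 0.5167 -0.02    0.0993] 371.5 235.0 [[372.14 234.35]]
0.104 15 [ 0.5165 -0.0202  0.1074] 371.87 231.8 [[372.41 231.21]]
0.112 12 [ 0.5154 -0.0201  0.1154] 372.67 228.75 [[372.67 228.03]]
0.12 15 [ 0.5163 -0.0194  0.1241] 372.4 225.4 [[372.94 224.81]]
0.128 4 [ 0.5165 -0.0195  0.1298] 372.5 223.0 [[373.21 221.55]]
0.136 56 [ 0.5158 -0.017   0.1402] 372.89 219.59 [[373.49 218.24]]
0.144 30 [ 0.516  -0.0162  0.1479] 372.97 216.63 [[373.77 214.89]]
[[ 92  93  93  95  92  88  85  87 100 118 124 114  96  89  92  92  91  89
   88  86]
 [ 93  96  94  94  90  88  82  86 103 119 124 115  96  90  92  91  90  89
   87  87]
 [104 104 102 101  96  92  87  90 106 121 124 113  96  90  94  90  90  89
   89  86]
 [120 121 116 115 111 109 105 104 112 122 124 112  94  90  89  90  89  87
   86  85]
 [129 129 128 127 127 125 124 124 121 124 123 110  85  82  82  82  82  83
   82  83]
 [130 131 130 131 130 130 131 129 124 125 121 106  80  72  71  73  74  72
   73  75]
 [131 131 130 132 130 132 130 127 123 125 122 105  79  69  68  69  69  69
   68  68]
 [131 130 131 130 131 131 130 129 124 124 120  99  79  69  69  67  68  69
   68  69]
 [131 130 131 130 130 131 128 129 123 122 113  91  76  72  69  69  67  67
   68  69]
 [130 131 130 132 129 128 118 115 113 117 107  89  78  72  71  68  68  67
   68  69]
 [132 130 130 130 132 125 110 103 106 114 105  86  76  68  68  68  69  68
   70  68]
 [131 130 130 132 130 121 100  91  99 108  98  83  71  69  69  68  72  72
   73  75]
 [130 130 130 131 129 120  96  77  82  90  78  63  55  63  67  74  87  85
   92  95]
 [131 131 130 130 129 123 105  91  85  82  79  67  56  63  68  83 106 107
  117 122]]
885
```

No tilt: the shaft sits on the predicted line, at column 371 near the tip. Descending.

>>> {"op": "apply_moves", "data": {
  "linear": [
    [0.01,0.003,0.1],
    [0.01,0.003,0.2],
    [0.01,0.003,0.3],
    [0.01,0.003,0.36],
    [0.01,0.003,0.36]
  ],
  "delta_rot": [
    [0,0,0],
    [0,0,0],
    [0,0,0],
    [0,0,0],
    [0,0,0]
  ]
}}

```text
clock: 15.6
position: [0.5151, -0.0213, 0.1106]
tool_rot: [-3.139, -0.001, 1.675]
force: [-0.0, -0.9, 0.1]
grip_width: 0.0146
finger_force: 58.5
```

>>> {"op": "apply_moves", "data": {
  "linear": [
    [0,0,0.02],
    [0,0,0.04],
    [0,0,0.06],
    [0,0,0.08],
    [0,0,0.08]
  ],
  "delta_rot": [
    [0,0,0],
    [0,0,0],
    [0,0,0],
    [0,0,0],
    [0,0,0]
  ]
}}

```text
clock: 16.02
position: [0.5162, -0.0217, 0.1042]
tool_rot: [3.141, -0.0, 1.674]
force: [-0.1, 0.6, 1.5]
grip_width: 0.0145
finger_force: 58.5
```

>>> {"op": "apply_moves", "data": {
  "linear": [
    [0,0,0.01],
    [0,0,0.02],
    [0,0,0.02],
    [0,0,0.02],
    [0,0,0.02]
  ],
  "delta_rot": [
    [0,0,0],
    [0,0,0],
    [0,0,0],
    [0,0,0],
    [0,0,0]
  ]
}}

```text
clock: 16.43
position: [0.5162, -0.0217, 0.1025]
tool_rot: [3.141, -0.0, 1.674]
force: [0.1, 0.8, 4.6]
grip_width: 0.0146
finger_force: 58.8
```

>>> {"op": "apply_moves", "data": {
  "linear": [
    [0,0,0.01],
    [0,0,0.02],
    [0,0,0.02],
    [0,0,0.02],
    [0,0,0.02]
  ],
  "delta_rot": [
    [0,0,0],
    [0,0,0],
    [0,0,0],
    [0,0,0],
    [0,0,0]
  ]
}}

```text
clock: 16.85
position: [0.5169, -0.0216, 0.1015]
tool_rot: [3.14, 0.0, 1.674]
force: [-3.1, 0.7, 26.8]
grip_width: 0.0143
finger_force: 61.6
```

It's at the hard stop (27 N). I'll hold there, then retract.

>>> {"op": "apply_moves", "data": {
  "linear": [
    [0,0,0],
    [0,0,0],
    [0,0,0],
    [0,0,0],
    [0,0,0]
  ],
  "delta_rot": [
    [0,0,0],
    [0,0,0],
    [0,0,0],
    [0,0,0],
    [0,0,0]
  ]
}}

```text
clock: 17.27
position: [0.5169, -0.0217, 0.1015]
tool_rot: [3.14, 0.001, 1.674]
force: [-3.5, 0.1, 26.3]
grip_width: 0.0148
finger_force: 61.6
```

>>> {"op": "apply_moves", "data": {
  "linear": [
    [0,0,0],
    [0,0,0],
    [0,0,0],
    [0,0,0],
    [0,0,0]
  ],
  "delta_rot": [
    [0,0,0],
    [0,0,0],
    [0,0,0],
    [0,0,0],
    [0,0,0]
  ]
}}

```text
clock: 17.68
position: [0.5169, -0.0217, 0.1015]
tool_rot: [3.14, 0.001, 1.674]
force: [-3.6, -0.4, 26.6]
grip_width: 0.0142
finger_force: 61.6
```

>>> {"op": "apply_moves", "data": {
  "linear": [
    [0,0,-0.05],
    [0,0,-0.15],
    [0,0,-0.3],
    [0,0,-0.5],
    [0,0,-0.7]
  ],
  "delta_rot": [
    [0,0,0],
    [0,0,0],
    [0,0,0],
    [0,0,0],
    [0,0,0]
  ]
}}

```text
clock: 18.1
position: [0.5155, -0.0217, 0.1712]
tool_rot: [-3.14, -0.0, 1.674]
force: [-0.2, -1.1, 0.1]
grip_width: 0.0144
finger_force: 58.5
```

```bash
python3 - <<'E'
from h import *
p,d=snap('side','6');q=monitor.observe();print(q['position'],q['tool_rot'],q['force'])
x,y,z=q['position'];W=cloud('side',d)
for z0 in np.arange(z-.078,z+.0,.008):
    m=(np.hypot(W[...,0]-x,W[...,1]-y)<.02)&(W[...,2]>z0)&(W[...,2]<=z0+.008)
    if m.sum(): print(round(z0-z,3),m.sum(),np.round(W[m].mean(0)-[x,y,z],4))
plan([(.4825,.2544,.178,95.9)])
E
```

```text
[ 0.5171838  -0.0215633   0.17473718] [3.13827988e+00 4.74224602e-04 1.67427520e+00] [ 3.03632438 -0.23106393  5.4654523 ]
-0.078 5 [-0.0008  0.0036 -0.0741]
-0.07 10 [-0.0013  0.0031 -0.0663]
-0.062 14 [-0.0015  0.0045 -0.0585]
-0.054 12 [-0.001   0.0047 -0.0505]
-0.046 16 [-0.0013  0.005  -0.042 ]
-0.038 16 [-0.0013  0.0041 -0.0332]
-0.03 14 [-0.001   0.0045 -0.026 ]
-0.022 8 [-0.0012  0.0092 -0.0148]
-0.014 59 [-0.0019  0.0076 -0.0108]
-0.006 39 [-0.0013  0.0086 -0.0016]
[0.927, -0.02, -0.011] rz 0.0 -> [0.506 0.07  0.176] 95.9
[0.927, -0.02, -0.011] rz 0.0 -> [0.494 0.162 0.177] 95.9
[0.927, -0.02, -0.011] rz 0.0 -> [0.483 0.254 0.178] 95.9
```

>>> {"op": "apply_moves", "data": {
  "linear": [
    [0.19,-0.004,-0.01],
    [0.38,-0.008,-0.01],
    [0.57,-0.012,-0.01],
    [0.75,-0.016,-0.011],
    [0.927,-0.02,-0.011]
  ],
  "delta_rot": [
    [0,0,0],
    [0,0,0],
    [0,0,0],
    [0,0,0],
    [0,0,0]
  ]
}}

```text
clock: 18.57
position: [0.5041, 0.071, 0.1717]
tool_rot: [-3.141, 0.0, 1.674]
force: [-0.7, -0.8, -0.7]
grip_width: 0.0147
finger_force: 58.5
```

>>> {"op": "apply_moves", "data": {
  "linear": [
    [0.19,-0.004,-0.01],
    [0.38,-0.008,-0.01],
    [0.57,-0.012,-0.01],
    [0.75,-0.016,-0.011],
    [0.927,-0.02,-0.011]
  ],
  "delta_rot": [
    [0,0,0],
    [0,0,0],
    [0,0,0],
    [0,0,0],
    [0,0,0]
  ]
}}

```text
clock: 18.98
position: [0.4926, 0.1631, 0.1727]
tool_rot: [-3.141, 0.0, 1.674]
force: [0.3, 0.1, 0.4]
grip_width: 0.0148
finger_force: 58.5
```

>>> {"op": "apply_moves", "data": {
  "linear": [
    [0.25,-0.004,-0.01],
    [0.5,-0.008,-0.01],
    [0.75,-0.012,-0.01],
    [0.927,-0.02,-0.011],
    [0.927,-0.02,-0.011]
  ],
  "delta_rot": [
    [0,0,0],
    [0,0,0],
    [0,0,0],
    [0,0,0],
    [0,0,0]
  ]
}}

```text
clock: 19.4
position: [0.4801, 0.2581, 0.174]
tool_rot: [-3.141, -0.002, 1.678]
force: [-0.1, -0.3, -0.9]
grip_width: 0.0143
finger_force: 58.5
```

>>> {"op": "apply_moves", "data": {
  "linear": [
    [0,0,0],
    [0,0,0],
    [0,0,0],
    [0,0,0],
    [0,0,0]
  ],
  "delta_rot": [
    [0,0,0],
    [0,0,0],
    [0,0,0],
    [0,0,0],
    [0,0,0]
  ]
}}

```text
clock: 19.82
position: [0.4816, 0.2535, 0.1736]
tool_rot: [3.142, 0.0, 1.673]
force: [-0.1, 0.0, -0.9]
grip_width: 0.0143
finger_force: 58.5
```

```bash
python3 - <<'E'
from h import *
q=monitor.observe();print(q['position'],q['tool_rot'],q['force'])
plan([(.4825,.2544,.145,95.9)])
p,d=snap('side','7')
cv2.imwrite('pics/c7.png',cv2.resize(p[250:410,280:440],(600,600),interpolation=2)[:,:,::-1])
E
```

```text
[0.48163606 0.25351394 0.17364441] [3.14157979e+00 2.38655020e-04 1.67302653e+00] [-0.07883773  0.04266158 -0.92844763]
[0.008, 0.009, 0.286] rz -0.0 -> [0.482 0.254 0.145] 95.9
```

View pics/c7.png

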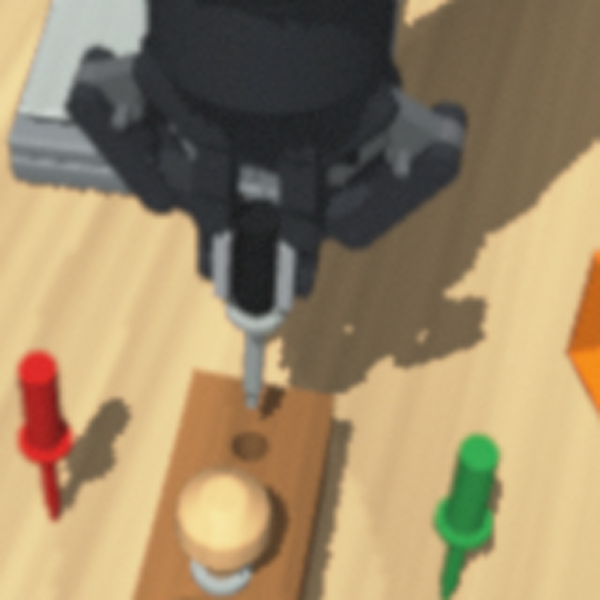

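The tip at crop (252,403) is lined up above the empty hole at (250,446). Lowering with force checks.

>>> {"op": "apply_moves", "data": {
  "linear": [
    [0.008,0.009,0.07],
    [0.008,0.009,0.14],
    [0.008,0.009,0.21],
    [0.008,0.009,0.28],
    [0.008,0.009,0.28]
  ],
  "delta_rot": [
    [0,0,0],
    [0,0,0],
    [0,0,0],
    [0,0,0],
    [0,0,0]
  ]
}}

```text
clock: 20.28
position: [0.4815, 0.2547, 0.1438]
tool_rot: [-3.139, 0.001, 1.674]
force: [-0.3, -0.3, -1.2]
grip_width: 0.0143
finger_force: 58.5
```

>>> {"op": "apply_moves", "data": {
  "linear": [
    [0,0,0.02],
    [0,0,0.05],
    [0,0,0.08],
    [0,0,0.1],
    [0,0,0.1]
  ],
  "delta_rot": [
    [0,0,0],
    [0,0,0],
    [0,0,0],
    [0,0,0],
    [0,0,0]
  ]
}}

```text
clock: 20.7
position: [0.4821, 0.2551, 0.1352]
tool_rot: [-3.141, 0.0, 1.674]
force: [0.0, 0.2, 0.2]
grip_width: 0.0147
finger_force: 58.5
```

>>> {"op": "apply_moves", "data": {
  "linear": [
    [0,0,0.08],
    [0,0,0.16],
    [0,0,0.24],
    [0,0,0.32],
    [0,0,0.32]
  ],
  "delta_rot": [
    [0,0,0],
    [0,0,0],
    [0,0,0],
    [0,0,0],
    [0,0,0]
  ]
}}

```text
clock: 21.12
position: [0.4815, 0.2547, 0.1017]
tool_rot: [-3.139, 0.001, 1.674]
force: [-0.5, -0.2, -0.4]
grip_width: 0.0146
finger_force: 58.5
```

>>> {"op": "apply_moves", "data": {
  "linear": [
    [0,0,0.05],
    [0,0,0.1],
    [0,0,0.15],
    [0,0,0.17],
    [0,0,0.17]
  ],
  "delta_rot": [
    [0,0,0],
    [0,0,0],
    [0,0,0],
    [0,0,0],
    [0,0,0]
  ]
}}

```text
clock: 21.53
position: [0.482, 0.2551, 0.0861]
tool_rot: [-3.141, 0.0, 1.674]
force: [0.3, 0.1, -0.1]
grip_width: 0.0146
finger_force: 58.5
```

>>> {"op": "apply_moves", "data": {
  "linear": [
    [0,0,0.01],
    [0,0,0.02],
    [0,0,0.02],
    [0,0,0.02],
    [0,0,0.02]
  ],
  "delta_rot": [
    [0,0,0],
    [0,0,0],
    [0,0,0],
    [0,0,0],
    [0,0,0]
  ]
}}

```text
clock: 21.95
position: [0.4823, 0.2552, 0.0847]
tool_rot: [3.141, -0.0, 1.674]
force: [0.4, -0.3, -0.6]
grip_width: 0.0146
finger_force: 58.5
```

>>> {"op": "apply_moves", "data": {
  "linear": [
    [0,0,0.01],
    [0,0,0.02],
    [0,0,0.02],
    [0,0,0.02],
    [0,0,0.02]
  ],
  "delta_rot": [
    [0,0,0],
    [0,0,0],
    [0,0,0],
    [0,0,0],
    [0,0,0]
  ]
}}

```text
clock: 22.37
position: [0.4823, 0.2552, 0.0827]
tool_rot: [3.141, -0.0, 1.674]
force: [0.2, 0.0, 2.7]
grip_width: 0.0145
finger_force: 59.0
```

The collar is seated (2.7 N). Releasing and rising.

>>> {"op": "apply_moves", "data": {
  "linear": [
    [0,0,0],
    [0,0,0],
    [0,0,0],
    [0,0,0],
    [0,0,0]
  ],
  "delta_rot": [
    [0,0,0],
    [0,0,0],
    [0,0,0],
    [0,0,0],
    [0,0,0]
  ],
  "gripper": -0.1
}}

```text
clock: 22.78
position: [0.4822, 0.2551, 0.0826]
tool_rot: [-3.141, -0.0, 1.674]
force: [0.4, 0.2, 0.6]
grip_width: 0.0385
finger_force: 0.0
```

>>> {"op": "apply_moves", "data": {
  "linear": [
    [0,0,-0.1],
    [0,0,-0.3],
    [0,0,-0.5],
    [0,0,-0.75],
    [0,0,-1.0]
  ],
  "delta_rot": [
    [0,0,0],
    [0,0,0],
    [0,0,0],
    [0,0,0],
    [0,0,0]
  ]
}}

```text
clock: 23.2
position: [0.4819, 0.2551, 0.1843]
tool_rot: [-3.141, -0.0, 1.674]
force: [-0.2, -0.1, 0.4]
grip_width: 0.0385
finger_force: 0.0
```

>>> {"op": "apply_moves", "data": {
  "linear": [
    [0,0,-0.1],
    [0,0,-0.2],
    [0,0,-0.3],
    [0,0,-0.3],
    [0,0,-0.3]
  ],
  "delta_rot": [
    [0,0,0],
    [0,0,0],
    [0,0,0],
    [0,0,0],
    [0,0,0]
  ]
}}

```text
clock: 23.62
position: [0.4822, 0.2551, 0.2124]
tool_rot: [-3.142, 0.0, 1.674]
force: [-0.5, -1.3, 0.3]
grip_width: 0.0383
finger_force: 0.0
```

```bash
python3 - <<'E'
from h import *
p,d=snap('side','8');W=cloud('side',d)
m=(np.hypot(W[...,0]-.482,W[...,1]-.256)<.02)&(W[...,2]>.1165)&(W[...,2]<.14);print(W[m][:,:2].mean(0),W[m][:,2].max())
p0,d0=load('side');V=cloud('side',d0);m=(np.hypot(V[...,0]-.482,V[...,1]-.256)<.02)&(V[...,2]>.1165)&(V[...,2]<.14);print(V[m][:,:2].mean(0),V[m][:,2].max())
cv2.imwrite('pics/c8.png',p[:,:,::-1])
print(monitor.observe()['clock'])
E
```

```text
[0.48275447 0.25869887] 0.12784251500837554
[0.48175519 0.25764098] 0.12706431783828673
23.6667
```

View pics/c8.png

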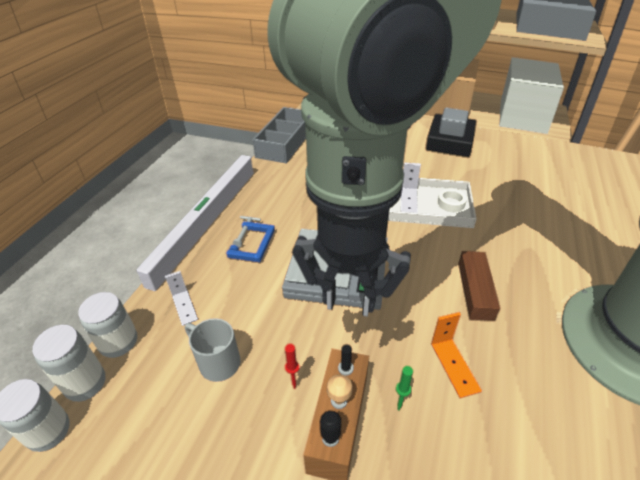

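The stylus is back upright in its hole at (347,358), and the bracket stands in the tray at (411,190). Nothing else has been disturbed.

```bash
python3 -c "
from workcell import workorder; print(workorder.job_done())"
```

```text
the job is handed in; nothing more can be done
None
```

The job is handed in: the bracket stands flat leg down in the tray beside the tape roll, the zero button was pressed to its stop and held for about 1 s, and the stylus is back upright in its hole; it took about 24 s of the 72 s limit.

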